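# Set the focus knob and hold the inspection camera up at its second stop

## Robot

A 6-joint arm with a two-finger parallel gripper is mounted at the origin on the work surface. World frame = base frame: x ahead of the robot, y to its left, z up, the work surface at z = 0. Lengths are in mm, angles in rad, forces in N, time in s.
With the tool pointing down it reaches from about 300 to 775 mm from the base axis. Payload 14.6 kg.
Tool frame: the origin (TCP) lies on the centre line of the jaws, within the pads' length; the fingertips stand manip.tcp_to_tips ahead of it and the grasp point (between the pads) lies 5 mm behind it (manip.tcp_to_tips is the distance from the TCP to the fingertips, in mm); z points along the fingers, y is the direction in which the jaws open and shut (so a half turn about z gives the same grasp; the last joint's range is limited). The gripper opens to 94 mm and grips with 3 to 60 N. Pads are 16 mm wide; open, the fingers measure 119 mm over their backs; the gripper's body (75 mm by 177 mm) begins 78 mm behind the grasp point.
Start: joints at [1.155, 0.3, 1.521, -0, 1.321, -0.067], TCP at [187.971, 516.872, 187.846] pointing down, gripper open.
Joint ranges: [-3.03, 3.03], [-0.79, 2.21], [0.23, 2.52], [-1.04, 4.18], [0, 3.07], [-2.55, 2.55]. Speed limits (rad/s): [2.22, 2.22, 2.57, 3.14, 3.14, 3.14].

## Interface

Orientations are given as [roll, pitch, yaw] about the fixed x, y, z axes, in that order (R = Rz(yaw) Ry(pitch) Rx(roll)).
In Python, from cell import manip, optics, workorder gives the robot as it stands. The module is installed in compiled form; this text tells all that it offers.
- The arm moves only by the tool jog_arm, never from a script. Its argument "deltas" is text: rows parted by semicolons, each of 5 numbers parted by spaces: the shift along the tool's x, y, z in mm, then the turn about the tool's z in rad, then the finger opening in mm, from 0 to 94. In form: tx ty tz twist grip; .... A call has exactly 10 rows; each row is the pose to reach, as a shift and turn from the pose commanded when the call began, along the tool's axes at that moment; what a row does not reach only later rows make up. A row lasts 1/8 s, in which the tool goes at most 62.5 mm and 10.7 degrees, less where a joint would pass 70% of its speed; a pose out of reach is approached as far as the arm can. A call with a gripper value outside its range is refused whole. The fingers move at their own pace and stop on an object; "squeeze" is the grip in N (left out, the last holds). Time passes only in rows, so rows that repeat a pose let the fingers close, or fill a call up. It gives the time, the measured TCP pose, the force and the opening at its end, in the units of the state.
- manip.read_state(): the state, without advancing time (a new reading comes with each control period).
- optics.camera(name): name is "scene" or "top"; returns (picture, depth): 480x640x3 uint8, red, green, blue; 480x640 float32, mm along the optical axis (not along the pixel's ray), 0 where there is no reading.
- optics.get_calibration(name): a dict with "intrinsics" (3x3 intrinsics, pixels), "R" (3x3) and "t" (3): a world point X has camera coordinates R X + t. Camera axes: x right, y down, z forward; pixel columns grow to the right and rows downward; lengths in mm; the calibration is good to about 2 mm. A picture is of the moment at which its call begins. get_calibration takes no time and is no camera call.
- workorder.sign_off(): hands the job in, once; it reports no verdict.
The state is a dict: "clock": time; "joints": joint angles; "qd": joint speeds; "effort": joint torques, N m; "eef_pos": TCP position; "eef_rot": TCP orientation; "wrist_force": force on the tool from outside, world axes, zero at the start; "moment": the same for the moment, N m; "finger_gap": finger opening in mm.
Only numpy, scipy, OpenCV 4.12 (cv2) and the standard library are available. Lean on these libraries where they do the work, as an engineer would, in place of code of your own. Each camera call takes 0.05 s, during which the arm holds its last target.

## Task

Turn the pointer knob on the focus control box until its pointer line stands at the long index mark, and let go of it. Then squeeze the release button in the grip on top of the camera's telescoping column, pull the column straight up past its first stop to the second, and finish holding it up there with the release still squeezed, the knob still at its mark. Leave the card carrier and everything else on the bench where it stands.

Things in the scene. Friction and masses are not known exactly. Their poses are not given: they have to be found in the camera images.
- stand: Camera stand, fixed to the bench: grey foot plate 220 (x) x 160 (y) x 12 mm high, origin at the centre of its underside, z up. A vertical telescoping column (black sleeve 40 mm across, two metal stages inside it) stands at x = -70 mm, y = 0 of this frame; the camera is carried on an arm from the column's top towards +x.
- camera_head: Aluminium head with camera on the column's top; slides only up and down. Origin on the column axis, 110 mm above the bench when down; axes as the stand. Above it a block 44 x 34 mm up to 33 mm, then the upright grip, 30 (x) x 34 mm (y), from 33 to 80 mm. The camera, a black 52 mm cube 120 mm out along +x, reaches 50 mm high. About 0.5 kg; it does not latch when up.
- grip (a point): Point in the middle of the grip (on the column axis), at the height of the release button's centre: 22 mm below the grip's top, 168 mm above the bench when the column is down, 278 mm at the second stop.
- release_face (a point): Centre of the release button's outer face: black, 20 mm wide (x) x 24 mm high, in the +y side of the grip, 8 mm proud of it. Squeezed against the far side (17 mm from the grip's axis) it goes 6 mm in; the grip is then 36 mm wide (42 mm unpressed), its middle 1 mm from the axis towards the button.
- release (a joint): Travel of the release button (m): 0 out, 0.006 fully in. Sprung: 3 N to start it, 10 N fully in. Below about 0.004 a catch locks the column at the bottom; further in, the column is free. Let go, it springs out; a raised column then sinks and rests on the catch, 21 mm up, until squeezed again.
- upper_stage (a joint): Extension of the upper (inner) stage, 0 to 0.055 m. It comes out first; its end is the first stop, felt only as a small rise (about 2 N) of the pull.
- lower_stage (a joint): Extension of the lower stage, 0 to 0.055 m. It comes out next, under the same pull; its end is the second, hard stop, 110 mm above the bottom position in all. Lifting takes about 4 to 8 N.
- focus_box: Focus control box, fixed to the bench: grey, 120 (x) x 110 (y) x 45 mm high, origin at the centre of its underside. The knob sits on the middle of its top, inside a dark dial with short white ticks 0.3 rad apart and one long, wide index mark.
- knob_grip (a point): Point on the knob's axis at the height to grip, 74 mm above the bench. The knob: black skirt 64 mm across, 7 mm high, with an upright bar handle 50 mm long, 14 mm wide, its top 39 mm above the box. The bar lies along the pointer line; a white line on bar and skirt marks the pointer end.
- pointer (a point): Tip of the pointer line on the knob's skirt, 30 mm from the knob's axis.
- index (a point): The index mark on the dial: a white bar 14 x 4.5 mm, 43 mm from the knob's axis on the box's +x side. The pointer line must point at it.
- focus (a joint): Angle of the knob (rad), growing clockwise seen from above; 0 with the pointer towards the box's -x, 3.14 with the pointer at the index. Stiff enough to stay where it is left (0.06 N m).
- carrier: Loose aluminium carrier 90 x 120 x 8 mm with a white card, lying on the foot plate under the camera, origin at the centre of its underside; to be left alone.
- vial: Amber vial, 24 mm across, 45 mm high, standing between stand and box; origin at its base; leave alone.
- bottle: White bottle, 60 mm across, 140 mm high; origin at its base; leave alone.
- jar: White jar, 56 mm across, 70 mm high; origin at its base; leave alone.
- handset: Black handset with keys, 160 x 58 x 26 mm, lying flat; leave alone.
- tip_box: Grey box with white lid, 122 x 87 x 59 mm; leave alone.
- spatula: Spatula 180 mm long, lying flat; leave alone.
- cassette: White flat cassette 180 x 55 x 8 mm; leave alone.
Things that resemble listed ones, but are neither listed nor needed, are in the scene too. What is shaped like the focus_box but blue or brown is not meant.

How it is judged (in metres and radians):
On the way, in this order (a step that is already met when the one before it is completed fails the run):
1. the knob's pointer is at the index mark, and the fingers are off the knob (value of joint focus between 3.02 and 3.26 rad and contact force between the fingers and focus_box below 0.3 N), for 0.3 s.
2. the release is squeezed in with the column still down (value of joint release above 0.004 m and z of grip in the frame of stand below 0.176 m), for 0.1 s.
3. the column is out past its first stop (z of grip in the frame of stand above 0.23 m), for 0.05 s.
4. the column is at its second stop, held by the squeezed grip (z of grip in the frame of stand above 0.274 m and contact force between the fingers and camera_head above 4 N and value of joint release above 0.004 m), for 0.2 s.
At the end, for the whole second after the job is handed in: The column is within 4 mm of its second stop and at rest, the fingers on its grip with over 4 N and the release at least 4 mm in; the knob's pointer is within 0.12 rad (7 degrees) of the index mark; the carrier is within 15 mm of its start (all of step 4 and value of joint focus between 3.02 and 3.26 rad and linear speed of camera_head below 0.01 m/s and distance of carrier from where it was at the start of the episode below 0.015 m); the arm keeps its last pose, push and grip.
It fails at once if a bystander is shoved more than 25 mm or knocked over (distance of any of vial, bottle, jar, handset, tip_box, spatula, cassette, carrier from where it was at the start of the episode above 0.025 m or angle between any of vial, bottle, jar's own z axis and vertical above 0.5 rad).
It also fails if it takes over 54 s, if anything falls off the work surface, if the arm or the gripper's body presses on something with over 40 N, if the wrist force passes 120 N, or if a joint passes its speed limit or range.

## Working session

There is one attempt and no reset: what is moved stays moved. The work goes in short steps, Python scripts to look and compute and a tool call to move; the robot and the scene stay as the last step left them, time stands still between calls to the robot, and variables do not carry over. Pictures are saved under pics/ and viewed, and the job is handed in when it is done.

Besides the shell and the picture viewer there is one more tool, called after "Emit:" by a JSON object that holds its "method" and its "body". jog_arm: Moves the arm, as the interface text tells. Its arguments: {"type":"object","properties":{"deltas":{"type":"string"},"squeeze":{"type":"number"}},"required":["deltas"]}

```bash
mkdir -p pics; ls; python3 - <<'E'
from cell import manip, optics, workorder
import cv2, numpy as np
print(manip.read_state(), manip.tcp_to_tips)
for n in ("scene","top"):
    im,d=optics.camera(n); np.savez(f"{n}0.npz",im=im,d=d)
    cv2.imwrite(f"pics/{n}0.png",im[:,:,::-1])
    print(n,optics.get_calibration(n))
E
```

```text
pics
{'clock': 0.0, 'joints': array([ 1.15538279e+00,  3.00435213e-01,  1.52156101e+00,  2.06545884e-06,
        1.32074325e+00, -6.66214789e-02]), 'qd': array([ 0.00033028, -0.00201741,  0.00159151,  0.00139435,  0.00069416,
        0.00031972]), 'effort': array([-2.99466432e-03, -5.31803441e+01, -3.52725613e+01,  7.07658869e-02,
        2.45872897e-02, -1.16443448e-04]), 'eef_pos': array([187.86723577, 516.61538994, 187.31452915]), 'eef_rot': array([-3.14044851e+00, -7.83427695e-05,  2.79280004e+00]), 'wrist_force': array([-0.12167437,  0.37536953, -0.19133717]), 'moment': array([ 0.02350024, -0.01994225, -0.02459227]), 'finger_gap': 93.85408745386621} 14.0
scene {'intrinsics': array([[468.95370954,   0.        , 318.65741367],
       [  0.        , 468.95370954, 242.92016141],
       [  0.        ,   0.        ,   1.        ]]), 'R': array([[ 0.32882297,  0.94438825,  0.00250586],
       [ 0.65898231, -0.22754628, -0.71691352],
       [-0.67647451,  0.23738896, -0.6971576 ]]), 't': array([-171.64758164, -239.35841566, 1699.89103187])}
top {'intrinsics': array([[572.23737205,   0.        , 317.8757997 ],
       [  0.        , 572.23737205, 244.62601616],
       [  0.        ,   0.        ,   1.        ]]), 'R': array([[-0.01455733, -0.99977635, -0.01534064],
       [-0.99085168,  0.01648264, -0.13394505],
       [ 0.13416795,  0.01325041, -0.99087002]]), 't': array([  40.50779578,  510.77932608, 1409.27445292])}
```

View pics/scene0.png

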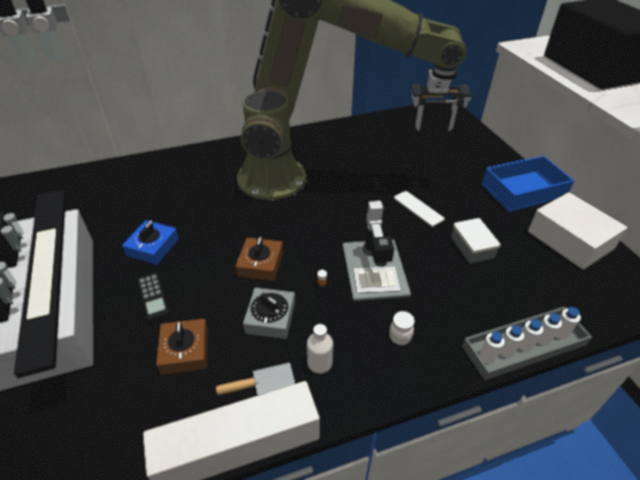

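View pics/top0.png

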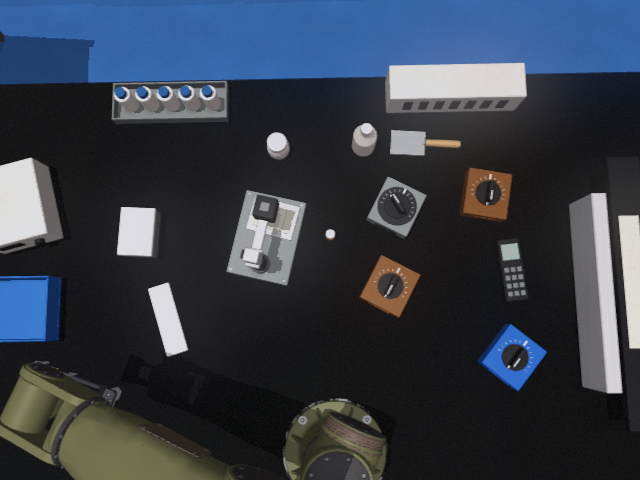

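The top view shows the grey focus box at about (397,207), the stand at about (265,238) with its column and grip near (254,259), and the vial at (330,234). I'll zoom in on the box and stand next.

```bash
cat > h.py <<'E'
import numpy as np, cv2
from cell import manip, optics
def ray(n,u,v,z):
    c=optics.get_calibration(n); K,R,t=c["intrinsics"],c["R"],c["t"]
    d=R.T@np.linalg.solve(K,np.array([u,v,1.0])); o=-R.T@t
    return o+d*(z-o[2])/d[2]
def proj(n,X):
    c=optics.get_calibration(n); p=c["intrinsics"]@(c["R"]@np.asarray(X,float)+c["t"]); return p[:2]/p[2]
def crop(im,x0,y0,w,h,s,path):
    cv2.imwrite(path,cv2.resize(im[y0:y0+h,x0:x0+w,::-1],None,fx=s,fy=s,interpolation=cv2.INTER_CUBIC))
E
python3 - <<'E'
from h import *
im=np.load("top0.npz")["im"]
crop(im,355,165,90,80,7,"pics/box_t.png")
crop(im,215,180,110,110,5,"pics/stand_t.png")
im=np.load("scene0.npz")["im"]
crop(im,230,275,80,70,8,"pics/box_s.png")
crop(im,330,190,90,115,5,"pics/stand_s.png")
E
```

```text
(no output)
```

View pics/box_t.png

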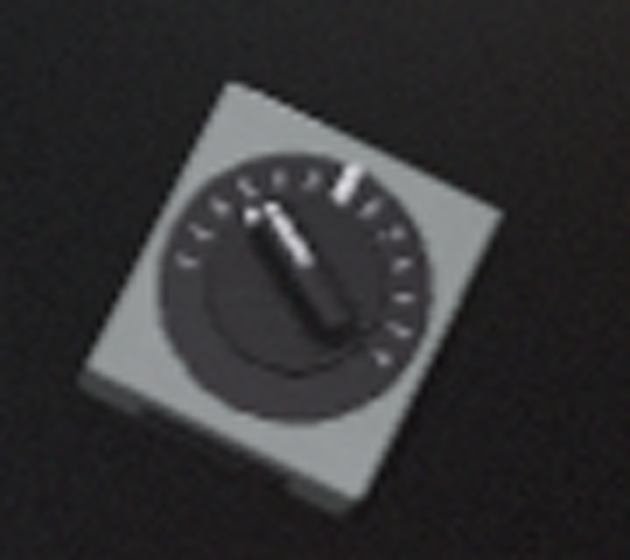

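View pics/stand_t.png

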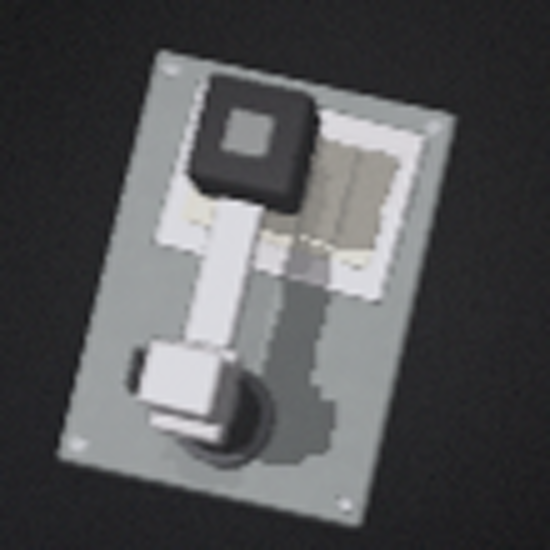

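View pics/box_s.png

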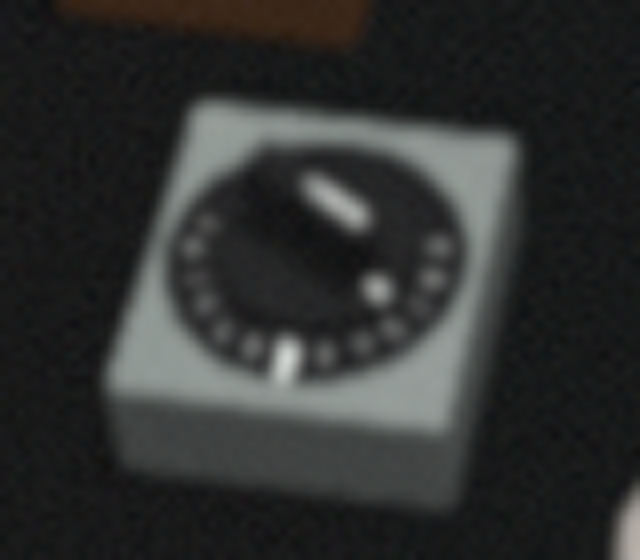

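View pics/stand_s.png

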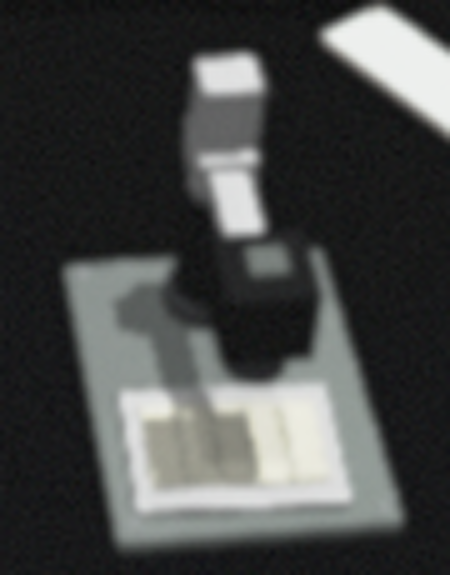

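```bash
cat > m1.py <<'E'
from h import *
def rectfit(n,roi,z,lo,hi,sat=40):
    im=np.load(f"{n}0.npz")["im"]; x0,y0,w,h=roi
    s=im[y0:y0+h,x0:x0+w].astype(int); g=s.mean(2)
    m=((g>lo)&(g<hi)&(s.max(2)-s.min(2)<sat)).astype(np.uint8)
    cs,_=cv2.findContours(m,cv2.RETR_EXTERNAL,cv2.CHAIN_APPROX_NONE)
    c=max(cs,key=cv2.contourArea).reshape(-1,2)+[x0,y0]
    P=np.array([ray(n,u,v,z)[:2] for u,v in c],np.float32)
    r=cv2.minAreaRect(P); print(n,"rect",np.round(r[0],1),np.round(r[1],1),round(r[2],2))
    return r
print("box"); rectfit("top",(355,165,90,80),45,85,255)
rectfit("scene",(230,280,80,70),45,105,255)
print("plate"); rectfit("top",(215,180,110,115),12,75,255)
rectfit("scene",(330,230,90,80),12,80,255)
print("griptop"); rectfit("top",(240,245,22,20),190,185,255)
rectfit("scene",(360,195,30,16),190,170,255)
def crt(x,y,x0,y0,s): return (x+.5)/s-.5+x0,(y+.5)/s-.5+y0
for nm,x,y,z in (("skirtpt",251,213,52),("barA",270,207,84),("barEnd",338,328,84),("idxmid",348,184,45.5),("skirtc",296,293,52),("dialc",296,288,46)):
    print("top",nm,np.round(ray("top",*crt(x,y,355,165,7),z),1))
for nm,x,y,z in (("skirtpt",377,290,52),("barA",362,218,84),("barB",312,184,84),("idxmid",286,360,45.5),):
    print("scene",nm,np.round(ray("scene",*crt(x,y,230,275,8),z),1))
for nm,pts in (("griptop",[(147,345),(228,348),(217,415),(137,405)]),):
    print([np.round(ray("top",*crt(x,y,215,180,5),190)[:2],1) for x,y in pts])
E
python3 m1.py
```

```text
box
top rect [ 605.2 -167.7] [109.5 118.9] 61.95
scene rect [ 608.8 -166. ] [109.4 119.8] 62.14
plate
top rect [537.2 165.5] [161.3 219.8] 76.43
scene rect [540.7 166.1] [162.4 224.5] 76.38
griptop
top rect [475.3 178.1] [36.1 40.8] 74.21
scene rect [472.6 181.6] [30.9 29.7] 77.52
top skirtpt [ 632.  -152.2   52. ]
top barA [ 626.9 -155.2   84. ]
top barEnd [ 583.3 -177.5   84. ]
top idxmid [ 643.5 -188.3   45.5]
top skirtc [ 602.4 -167.3   52. ]
top dialc [ 605.5 -168.2   46. ]
scene skirtpt [ 631.1 -151.9   52. ]
scene barA [ 626.6 -153.6   84. ]
scene barB [ 608.2 -164.9   84. ]
scene idxmid [ 643.5 -185.6   45.5]
[array([484.1, 196.9]), array([482.1, 160.4]), array([451.9, 165.4]), array([457. , 201.4])]
```

```bash
cat >> h.py <<'E'
def plan(cur,cyaw,tgt,tyaw):
    d=np.subtract(tgt,cur); c,s=np.cos(cyaw),np.sin(cyaw)
    print("tx ty tz twist:",np.round([c*d[0]+s*d[1], s*d[0]-c*d[1], -d[2], cyaw-tyaw],3))
E
python3 - <<'E'
from h import *
for n,u,v,z in (("vial",330,234,45),("bottle",367,130,140),("jar",278,140,70)): print(n,np.round(ray("top",u,v,z),0))
plan((188,517,188),2.793,(607,-167,290),.524)
E
```

```text
vial [536.   2.  45.]
bottle [773. -91. 140.]
jar [775. 129.  70.]
tx ty tz twist: [-627.437 -499.74  -102.       2.269]
```

Emit:
{"method": "jog_arm", "body": {"deltas": "0 0 -60 0 94; -20 -16 -102 0.08 94; -65 -52 -102 0.24 94; -110 -88 -102 0.4 94; -155 -124 -102 0.56 94; -200 -160 -102 0.72 94; -245 -196 -102 0.88 94; -290 -232 -102 1.04 94; -335 -267 -102 1.2 94; -380 -303 -102 1.36 94", "squeeze": 20}}

```text
clock: 1.35
eef_pos: [442.1, 100.4, 289.8]
eef_rot: [-3.142, -0.0, 1.427]
wrist_force: [0.5, 0.4, 0.3]
finger_gap: 94.4
```

```bash
python3 - <<'E'
from h import *
s=manip.read_state(); print(s["clock"],s["eef_pos"],s["eef_rot"],s["qd"])
plan((441.8,102.4,290),1.433,(607,-167,200),.524)
E
```

```text
1.35 [442.12664119 100.44205381 289.78000143] [-3.14151635e+00 -5.68809127e-05  1.42746361e+00] [-0.97564963  0.29146625 -0.28841076 -0.00162509 -0.00139029  0.30069553]
tx ty tz twist: [-244.154  200.639   90.       0.909]
```

Emit:
{"method": "jog_arm", "body": {"deltas": "-41 33 0 0.152 94; -81 67 0 0.303 94; -122 100 0 0.455 94; -163 134 0 0.606 94; -203 167 30 0.758 94; -244 201 60 0.909 94; -244 201 90 0.909 94; -244 201 90 0.909 94; -244 201 90 0.909 94; -244 201 90 0.909 94"}}

```text
clock: 2.6
eef_pos: [607.5, -166.7, 201.8]
eef_rot: [3.14, -0.002, 0.525]
wrist_force: [0.2, 0.0, -1.0]
finger_gap: 93.9
```

```bash
python3 - <<'E'
from h import *
s=manip.read_state(); print(s["clock"],s["eef_pos"],s["eef_rot"],s["qd"])
im,d=optics.camera("top"); crop(im,310,130,160,120,5,"pics/t1.png")
im,d=optics.camera("scene"); crop(im,200,200,160,150,4,"pics/s1.png")
print(proj("top",(607,-167,186)))
E
```

```text
2.6 [ 607.51124167 -166.74832076  201.75376111] [ 3.13959400e+00 -1.78317376e-03  5.24580914e-01] [-0.00136872  0.00229271  0.00491899 -0.0014667  -0.00531806  0.00033535]
[403.77758316 192.7051738 ]
```

View pics/t1.png

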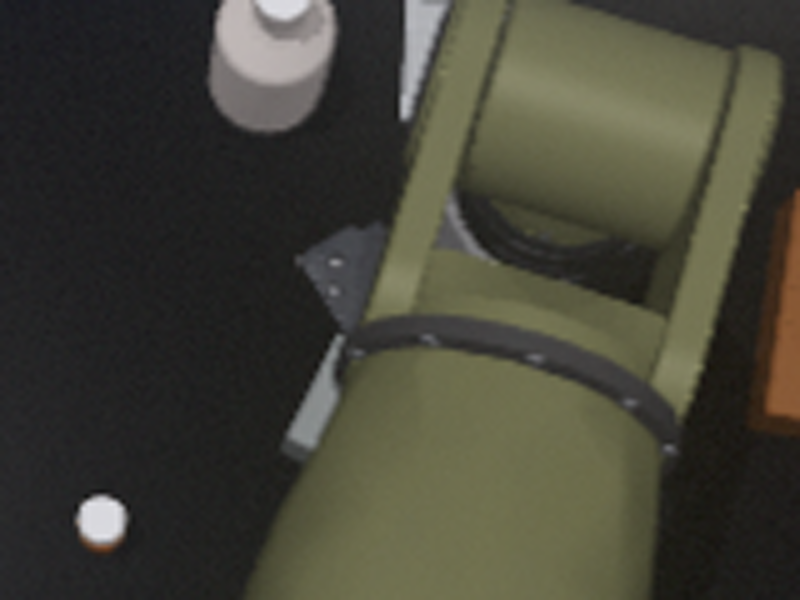

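View pics/s1.png

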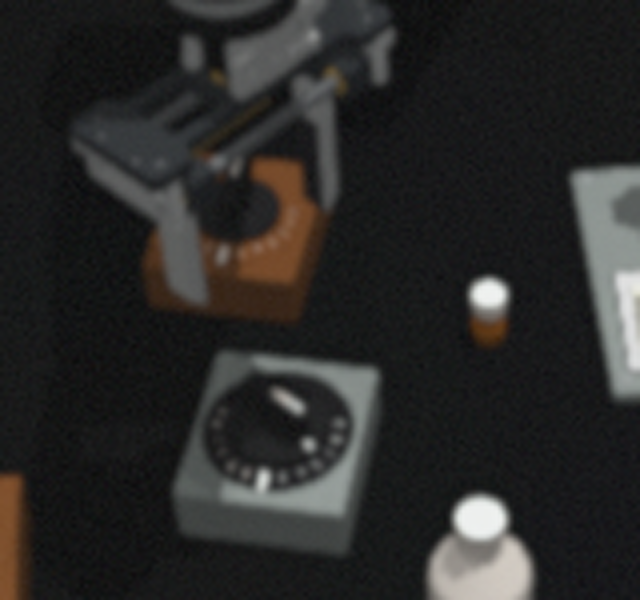

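The scene view shows the open fingers straddling above the grey box at about (265,425) in the crop. Nothing stands under the fingers, so I can descend.

Emit:
{"method": "jog_arm", "body": {"deltas": "0 0 40 0 94; 0 0 80 0 94; 0 0 110 0 94; 0 0 120 0 94; 0 0 126 0 94; 0 0 128 0 94; 0 0 128 0 94; 0 0 128 0 50; 0 0 128 0 40; 0 0 128 0 30", "squeeze": 10}}

```text
clock: 3.95
eef_pos: [607.1, -167.1, 72.0]
eef_rot: [3.141, -0.0, 0.524]
wrist_force: [0.1, 0.4, -0.1]
finger_gap: 67.5
```

```bash
python3 - <<'E'
from h import *
s=manip.read_state(); print(s)
im,d=optics.camera("scene"); crop(im,220,250,110,90,7,"pics/s2.png")
E
```

```text
{'clock': 3.95, 'joints': array([-3.26759281e-01,  5.83998178e-01,  1.39421325e+00, -4.79851305e-05,
        1.16320932e+00,  7.20245953e-01]), 'qd': array([ 0.00050408,  0.00267178,  0.00014997, -0.00110352,  0.00014701,
       -0.00072112]), 'effort': array([-1.13630078e-03, -6.63853455e+01, -3.29880953e+01,  6.11135876e-02,
       -3.49734037e-02,  6.05260516e-05]), 'eef_pos': array([ 607.08594085, -167.11485986,   71.99169732]), 'eef_rot': array([ 3.14143439e+00, -8.02657666e-05,  5.23810117e-01]), 'wrist_force': array([ 0.05887249,  0.3786635 , -0.09222029]), 'moment': array([-0.06049294,  0.15688448, -0.01077997]), 'finger_gap': 67.47227001008979}
```

View pics/s2.png

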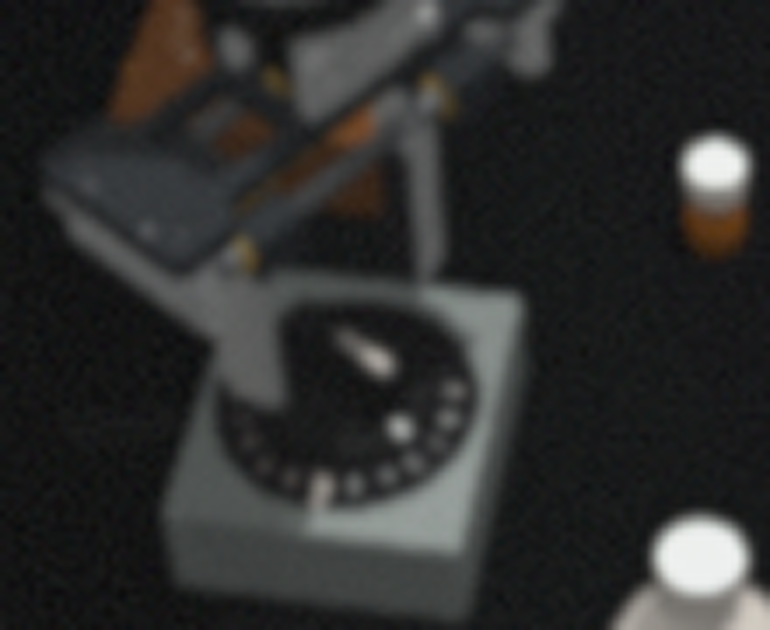

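The fingers straddle the bar on either side and the tips clear the dial. Next I close them on it.

Emit:
{"method": "jog_arm", "body": {"deltas": "0 0 0 0 30; 0 0 0 0 10; 0 0 0 0 8; 0 0 0 0 8; 0 0 0 0 8; 0 0 0 0 8; 0 0 0 0 8; 0 0 0 0 8; 0 0 0 0 8; 0 0 0 0 8", "squeeze": 10}}

```text
clock: 5.25
eef_pos: [607.1, -167.1, 71.9]
eef_rot: [3.142, -0.0, 0.524]
wrist_force: [0.4, -0.4, 0.2]
finger_gap: 8.0
```

```bash
python3 - <<'E'
from h import *
im,d=optics.camera("scene"); crop(im,220,250,110,90,7,"pics/s3.png")
print(manip.read_state())
E
```

```text
{'clock': 5.3, 'joints': array([-3.26721999e-01,  5.84203787e-01,  1.39426023e+00, -8.57547763e-06,
        1.16313735e+00,  7.20267101e-01]), 'qd': array([ 0.00189133, -0.00075114,  0.00192073, -0.00075537,  0.00049326,
        0.00010151]), 'effort': array([-7.41023337e-05, -6.63059878e+01, -3.29427516e+01,  6.09844574e-02,
       -3.66174511e-02, -6.54108064e-06]), 'eef_pos': array([ 607.06371056, -167.07157084,   71.84391696]), 'eef_rot': array([-3.14159130e+00,  1.16609367e-05,  5.23810627e-01]), 'wrist_force': array([-0.32497433, -0.91463576,  0.45201275]), 'moment': array([-0.05167327,  0.14342938,  0.05549899]), 'finger_gap': 8.052442124616304}
```

View pics/s3.png

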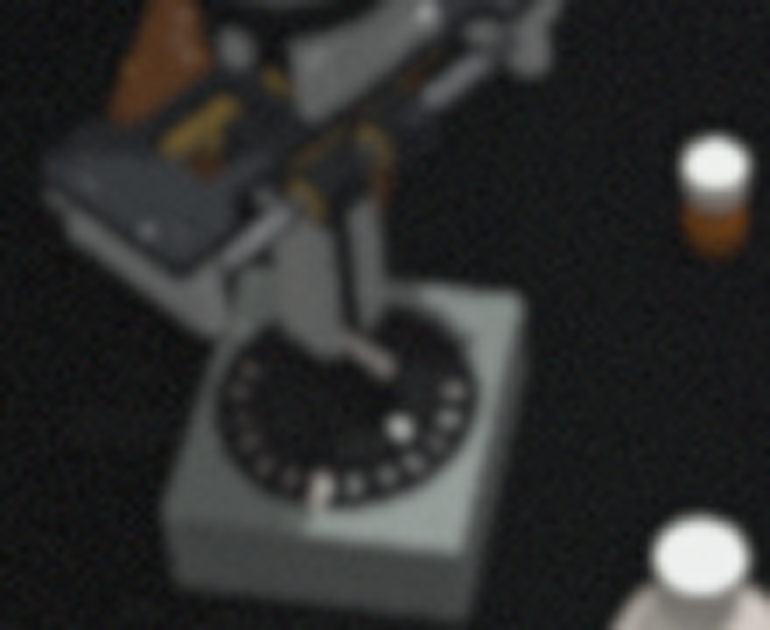

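```bash
python3 - <<'E'
from h import *
def pc(X): return np.round((proj("scene",X)-[220,250]+.5)*7-.5)
c=np.array([607,-167.]); x=np.array([.866,.5]); y=np.array([.5,-.866])
for nm,a,b,z in [("tip+y",0,4,58),("tip-y",0,-4,58),("tip+y out",0,12,58),("tip-y out",0,-12,58),("tip+y+x",8,4,58),("tip+y-x",-8,4,58),("tip+y+x@84",8,4,84),("barend+",25,7,84),("barend-",25,-7,84),("barback+",-25,7,84),("barback-",-25,-7,84)]:
    print(nm,pc([*(c+a*x+b*y),z]))
E
```

```text
tip+y [334. 386.]
tip-y [349. 373.]
tip+y out [318. 399.]
tip-y out [365. 360.]
tip+y+x [349. 398.]
tip+y-x [319. 375.]
tip+y+x@84 [344. 353.]
barend+ [372. 382.]
barend- [399. 359.]
barback+ [275. 311.]
barback- [302. 289.]
```

```bash
python3 - <<'E'
from h import *
def pc(X): return np.round((proj("scene",X)-[220,250]+.5)*7-.5)
c=np.array([607,-167.]); x=np.array([.866,.5]); y=np.array([.5,-.866])
for g in (33.7,4):
  for z in (58,70,84,90): print(g,z,[pc([*(c+a*x+b*y),z]) for a,b in ((8,g),(-8,g),(8,g+12),(8,-g),(-8,-g),(8,-g-12))])
im,d=optics.camera("scene"); print(manip.read_state()["eef_pos"])
c=optics.get_calibration("scene")
for (X,Y) in ((320,320),(330,345),(335,352),(365,290),(370,310),(365,350),(380,365),(345,345)):
    u,v=(X+.5)/7-.5+220,(Y+.5)/7-.5+250
    dd=d[int(round(v)),int(round(u))]; p=np.linalg.solve(c["intrinsics"],[u,v,1])*dd
    print((X,Y),dd,np.round(c["R"].T@(p-c["t"]),1))
E
```

```text
33.7 58 [array([291., 447.]), array([260., 424.]), array([267., 467.]), array([421., 337.]), array([391., 315.]), array([444., 318.])]
33.7 70 [array([288., 426.]), array([257., 403.]), array([264., 447.]), array([419., 316.]), array([389., 295.]), array([442., 297.])]
33.7 84 [array([285., 402.]), array([254., 379.]), array([261., 423.]), array([417., 292.]), array([386., 270.]), array([440., 273.])]
33.7 90 [array([284., 392.]), array([252., 368.]), array([259., 412.]), array([416., 281.]), array([385., 260.]), array([439., 262.])]
4 58 [array([349., 398.]), array([319., 375.]), array([326., 417.]), array([365., 385.]), array([334., 362.]), array([388., 365.])]
4 70 [array([347., 377.]), array([316., 355.]), array([323., 397.]), array([363., 364.]), array([332., 342.]), array([386., 345.])]
4 84 [array([344., 353.]), array([313., 330.]), array([321., 373.]), array([360., 340.]), array([329., 317.]), array([383., 320.])]
4 90 [array([343., 342.]), array([312., 320.]), array([319., 362.]), array([359., 329.]), array([328., 307.]), array([382., 310.])]
[ 607.04604438 -167.09037717   71.84891061]
(320, 320) 1160.6182 [ 620.9 -174.6  111.5]
(330, 345) 1173.4365 [ 619.8 -171.9   95.2]
(335, 352) 1189.6102 [ 611.8 -169.1   80.7]
(365, 290) 1174.6362 [ 610.2 -155.5  108.4]
(370, 310) 1175.3336 [ 615.1 -155.4  102.7]
(365, 350) 1181.7103 [ 619.9 -159.6   87.4]
(380, 365) 1177.4116 [ 627.9 -156.2   87. ]
(345, 345) 1189.5032 [ 611.4 -165.1   82.6]
```

```bash
python3 - <<'E'
from h import *
c=optics.get_calibration("scene")
def P(d):
    v,u=np.mgrid[0:480,0:640]; q=np.stack([u,v,np.ones_like(u)],-1)@np.linalg.inv(c["intrinsics"]).T*d[...,None]
    return (q-c["t"])@c["R"]
z=np.load("scene0.npz"); W=P(z["d"]); d0=z["d"]
print("box top", np.median(W[288:296,252:262,2]), W[330,262], "bench",np.median(W[300:320,205:225,2]))
# fingertips at start
r=W[85:135,405:470]; m=(d0[85:135,405:470]>0)&(abs(r[...,0]-188)<80)&(abs(r[...,1]-517)<90)&(r[...,2]>100)
print("start finger min z pts",np.sort(r[m][:,2])[[0,5,10,20,40]], m.sum())
crop(z["im"],400,70,80,70,8,"pics/f0.png")
im,d=optics.camera("scene"); W2=P(d)
r=W2[250:340,220:330]; m=(d[250:340,220:330]>0)&(abs(r[...,0]-607)<14)&(abs(r[...,1]+167)<20)
h,e=np.histogram(r[m][:,2],bins=np.arange(40,200,6)); print(list(zip(e,h)))
E
```

```text
box top 43.692018168666664 [ 655.37332582 -199.18064683   22.63304791] bench -0.8884411730836582
start finger min z pts [203.44281339 206.60009523 210.26906933 215.05714224 222.02358992] 1211
[(np.int64(40), np.int64(0)), (np.int64(46), np.int64(33)), (np.int64(52), np.int64(26)), (np.int64(58), np.int64(11)), (np.int64(64), np.int64(13)), (np.int64(70), np.int64(14)), (np.int64(76), np.int64(14)), (np.int64(82), np.int64(17)), (np.int64(88), np.int64(4)), (np.int64(94), np.int64(17)), (np.int64(100), np.int64(22)), (np.int64(106), np.int64(18)), (np.int64(112), np.int64(13)), (np.int64(118), np.int64(26)), (np.int64(124), np.int64(20)), (np.int64(130), np.int64(20)), (np.int64(136), np.int64(18)), (np.int64(142), np.int64(18)), (np.int64(148), np.int64(10)), (np.int64(154), np.int64(8)), (np.int64(160), np.int64(1)), (np.int64(166), np.int64(0)), (np.int64(172), np.int64(0)), (np.int64(178), np.int64(0)), (np.int64(184), np.int64(0)), (np.int64(190), np.int64(2))]
```

View pics/f0.png

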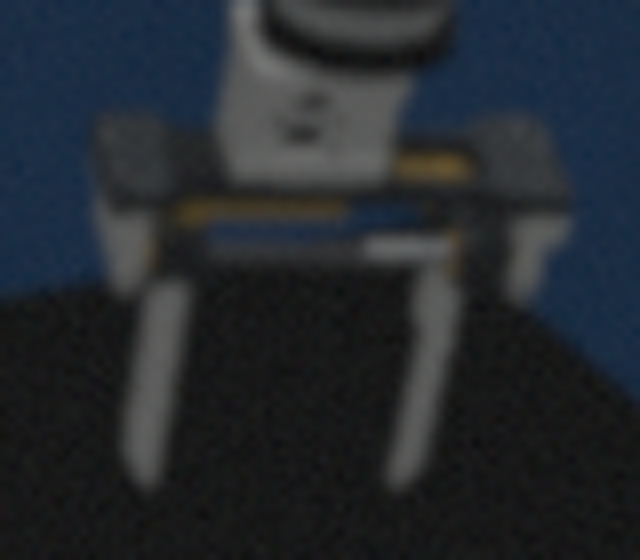

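The depth data shows the fingertips at z≈88 with the reported TCP at z=72. At the start pose they sat at about 203 with the TCP at 188. So the tips are really about 15 mm above the reported TCP, not 14 mm below it, and the jaws closed above the bar. To mend this I'll open, go down about 28 mm and check the image and force.

Emit:
{"method": "jog_arm", "body": {"deltas": "0 0 0 0 60; 0 0 0 0 60; 0 0 0 0 60; 0 0 0 0 60; 0 0 0 0 60; 0 0 0 0 60; 0 0 8 0 60; 0 0 16 0 60; 0 0 22 0 60; 0 0 22 0 60"}}

```text
clock: 6.65
eef_pos: [606.8, -167.0, 49.1]
eef_rot: [-3.141, 0.001, 0.524]
wrist_force: [0.6, 0.7, 1.2]
finger_gap: 59.9
```

```bash
cat >> h.py <<'E'
def cloud(n,d):
    c=optics.get_calibration(n)
    v,u=np.mgrid[0:480,0:640]; q=np.stack([u,v,np.ones_like(u)],-1)@np.linalg.inv(c["intrinsics"]).T*d[...,None]
    return (q-c["t"])@c["R"]
E
python3 - <<'E'
from h import *
s=manip.read_state(); print(s["eef_pos"],s["wrist_force"],s["finger_gap"])
im,d=optics.camera("scene"); crop(im,220,250,110,90,7,"pics/s4.png")
W=cloud("scene",d)
for y,x in ((270,257),(280,257),(290,257),(296,257),(300,257)): print(x,y,W[y,x].round(1))
E
```

```text
[ 606.76556906 -167.01426999   49.12735113] [0.55626732 0.65551312 1.22525839] 59.86290606806846
257 270 [ 616.8 -186.2  203.8]
257 280 [ 648.9 -193.9  205.9]
257 290 [ 656.6 -198.1  180.9]
257 296 [ 636.3 -197.2  135.5]
257 300 [ 636.4 -198.6  121. ]
```

View pics/s4.png

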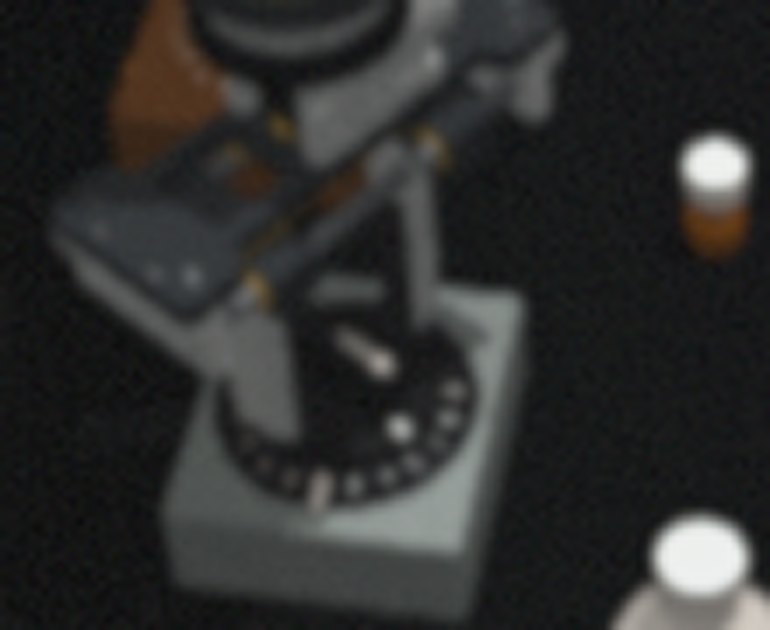

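The fingers now straddle the bar. The tip corner at crop (298,440) corresponds to z≈59, above the skirt (52) and well below the bar's top (84). I'll close here.

Emit:
{"method": "jog_arm", "body": {"deltas": "0 0 0 0 30; 0 0 0 0 8; 0 0 0 0 8; 0 0 0 0 8; 0 0 0 0 8; 0 0 0 0 8; 0 0 0 0 8; 0 0 0 0 8; 0 0 0 0 8; 0 0 0 0 8", "squeeze": 10}}

```text
clock: 7.95
eef_pos: [606.2, -165.3, 49.9]
eef_rot: [-3.138, 0.001, 0.524]
wrist_force: [-7.9, 11.0, 6.4]
finger_gap: 13.9
```

```bash
python3 - <<'E'
from h import *
s=manip.read_state(); print(s["eef_pos"],s["eef_rot"],s["wrist_force"],s["moment"],s["finger_gap"])
E
```

```text
[ 606.17836096 -165.30102009   49.85195634] [-3.13780765e+00  9.59618046e-04  5.24418073e-01] [-7.88278271 11.00085255  6.4178558 ] [2.16150852 1.6981032  0.0452256 ] 13.856899827617731
```

The grip holds at a gap of 13.9 mm with about 13 N of side load, so the bar sits about 2 mm towards tool −y. I'll centre on it and make half of the turn.

Emit:
{"method": "jog_arm", "body": {"deltas": "0 -1 0 0 8; 0 -2 0 0 8; 0 -2 0 0.05 8; 0 -2 0 0.12 8; 0 -2 0 0.2 8; 0 -2 0 0.28 8; 0 -2 0 0.36 8; 0 -2 0 0.44 8; 0 -2 0 0.5 8; 0 -2 0 0.5 8", "squeeze": 15}}

```text
clock: 9.2
eef_pos: [606.2, -165.8, 49.9]
eef_rot: [3.141, -0.001, 0.024]
wrist_force: [0.8, -2.5, -0.9]
finger_gap: 13.9
```

```bash
python3 - <<'E'
from h import *
s=manip.read_state(); print(s["eef_pos"],s["eef_rot"],s["wrist_force"],s["moment"],s["finger_gap"],s["joints"])
E
```

```text
[ 606.21362475 -165.81769761   49.89635428] [ 3.14092127e+00 -5.30406400e-04  2.39327375e-02] [ 0.83005198 -2.53353341 -0.90224427] [-0.56342306 -0.04997595 -0.06612691] 13.893463896848468 [-3.25061128e-01  6.07196253e-01  1.41351712e+00 -4.99390842e-04
  1.12015131e+00  1.22201998e+00]
```

Emit:
{"method": "jog_arm", "body": {"deltas": "0 0 0 0.08 8; 0 0 0 0.16 8; 0 0 0 0.24 8; 0 0 0 0.32 8; 0 0 0 0.4 8; 0 0 0 0.46 8; 0 0 0 0.5 8; 0 0 0 0.513 8; 0 0 0 0.513 8; 0 0 0 0.513 8"}}

```text
clock: 10.45
eef_pos: [606.1, -166.5, 49.9]
eef_rot: [3.14, -0.001, -0.488]
wrist_force: [0.2, -6.4, -0.6]
finger_gap: 13.5
```

```bash
python3 - <<'E'
from h import *
s=manip.read_state(); print(s["eef_pos"],s["eef_rot"],s["wrist_force"],s["moment"],s["finger_gap"])
im,d=optics.camera("scene"); crop(im,220,250,110,90,7,"pics/s5.png")
E
```

```text
[ 606.06226423 -166.46903426   49.91399674] [ 3.14032257e+00 -1.06919942e-03 -4.87817662e-01] [ 0.2146804  -6.37242389 -0.55128091] [-1.33211144  0.10205734  0.03347606] 13.524297933278312
```

View pics/s5.png

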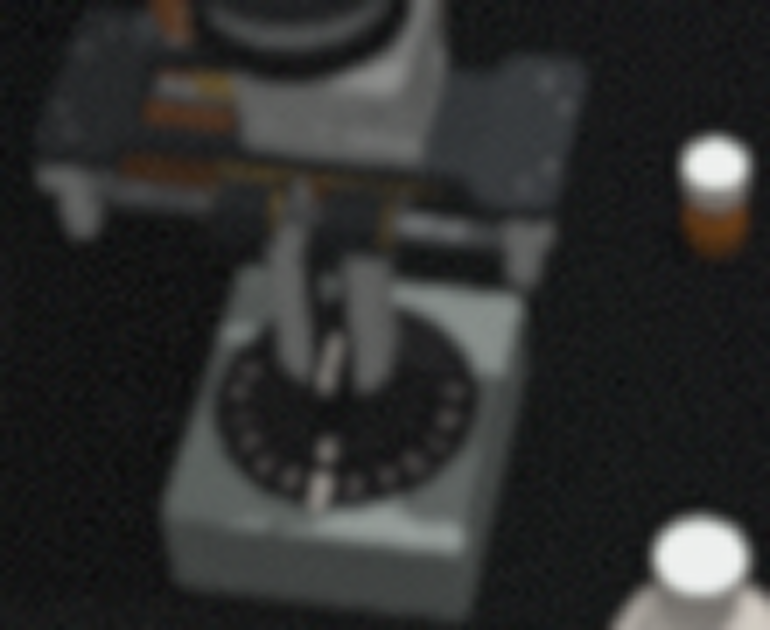

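The pointer dot at (327,448) lines up with the index at (319,490). I'll ease the side load, open and lift clear.

Emit:
{"method": "jog_arm", "body": {"deltas": "0 1 0 0 8; 0 1 0 0 40; 0 1 0 0 70; 0 1 0 0 94; 0 1 0 0 94; 0 1 0 0 94; 0 1 -5 0 94; 0 1 -30 0 94; 0 1 -70 0 94; 0 1 -110 0 94"}}

```text
clock: 11.75
eef_pos: [605.5, -166.2, 161.4]
eef_rot: [-3.142, -0.0, -0.489]
wrist_force: [-0.1, 0.0, 0.4]
finger_gap: 93.6
```

```bash
python3 - <<'E'
from h import *
s=manip.read_state(); print(s["eef_pos"],s["eef_rot"],s["wrist_force"],s["finger_gap"])
im,d=optics.camera("scene"); crop(im,220,250,110,90,7,"pics/s6.png")
W=cloud("scene",d)
# column grip by depth
r=W[190:240,355:400].reshape(-1,3); m=(r[:,2]>170)&(r[:,2]<200); print("grip top pts",m.sum(),np.median(r[m],0),r[m].min(0),r[m].max(0))
E
```

```text
[ 605.46622985 -166.18162218  161.40951453] [-3.14157586e+00 -2.79173349e-05 -4.89128329e-01] [-0.12581621  0.01919476  0.43633424] 93.5764989949871
grip top pts 165 [477.4877571  182.22240327 186.21849728] [451.77468403 164.17465779 170.3187659 ] [489.35605601 206.96378387 193.15385445]
```

View pics/s6.png

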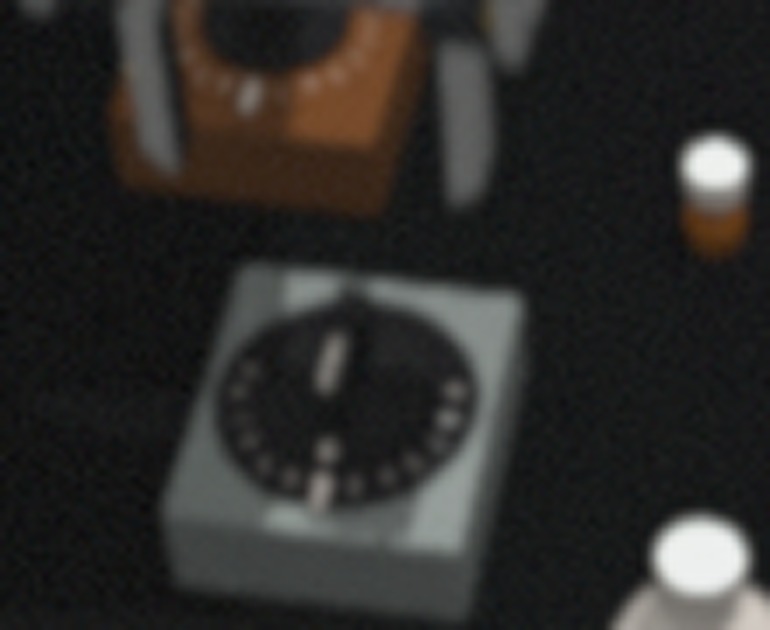

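```bash
python3 - <<'E'
from h import *
def r(x,y,z): return ray("scene",(x+.5)/7-.5+220,(y+.5)/7-.5+250,z)[:2]
p=r(327,449,52); i=r(319,490,45.5); b1=r(337,336,84); b2=r(326,388,84)
print(p,i,b1,b2)
for d in (i-p,b2-b1): print(np.degrees(np.arctan2(d[1],d[0])))
c=[607.5,-165.5]
for q in (p,i): print(np.degrees(np.arctan2(*(q-c)[::-1])))
plan((605.5,-166.3,161.6),-.489,(470.5,182.3,290),-.237)
E
```

```text
[ 631.3617755  -179.40361539] [ 643.35629928 -186.02103287] [ 607.52910339 -166.96695272] [ 629.33909161 -176.76069588]
-28.885663263159646
-24.182394284860678
-30.22820584901898
-29.783075177631755
tx ty tz twist: [-2.82931e+02 -2.44330e+02 -1.28400e+02 -2.52000e-01]
```

Pointer and index agree to within 1–2°, and the tool's final yaw of −0.489 matches the box. Now I move over the column.

Emit:
{"method": "jog_arm", "body": {"deltas": "0 0 -60 0 94; -30 -25 -115 -0.03 94; -70 -60 -128 -0.07 94; -112 -97 -128 -0.11 94; -154 -133 -128 -0.15 94; -196 -169 -128 -0.19 94; -238 -206 -128 -0.22 94; -270 -233 -128 -0.252 94; -284 -246 -128 -0.252 94; -284 -246 -128 -0.252 94"}}

```text
clock: 13.05
eef_pos: [470.1, 185.1, 288.1]
eef_rot: [-3.141, -0.0, -0.235]
wrist_force: [0.6, -0.8, 0.7]
finger_gap: 94.1
```

```bash
python3 - <<'E'
from h import *
s=manip.read_state(); print(s["clock"],s["eef_pos"],s["eef_rot"],s["wrist_force"],s["finger_gap"],s["joints"])
im,d=optics.camera("scene"); crop(im,300,110,140,130,5,"pics/s7.png")
plan((470,184,290),-.237,(470,184,170),-.237)
E
```

```text
13.05 [470.14913376 185.129124   288.10752953] [-3.14137758e+00 -3.83602752e-04 -2.35304415e-01] [ 0.59887878 -0.81523419  0.66274666] 94.08022719909313 [ 3.02630339e-01  1.39963392e-01  1.48464324e+00 -1.18631700e-05
  1.51654640e+00  2.10873168e+00]
tx ty tz twist: [  0.  -0. 120.   0.]
```

View pics/s7.png

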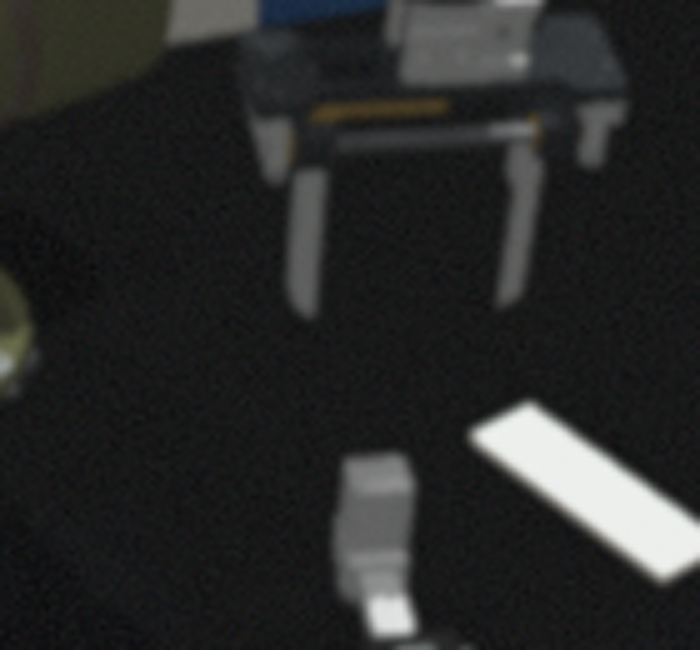

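```bash
python3 - <<'E'
from h import *
s=manip.read_state(); print(s["eef_pos"])
def pc(X): return np.round((proj("scene",X)-[300,110]+.5)*5-.5)
x=np.array([.972,-.235]); y=np.array([.235,.972])
e=s["eef_pos"][:2]
for z in (275,285,295,300): print(z,[pc([*(e+8*x+k*47*y),z]) for k in (-1,1)])
c=np.array([470,183.])
for z in (190,143): print(z,[pc([*(c+a*x+b*y),z]) for a,b in ((15,17),(15,-17),(-15,17),(-15,-17))])
print([pc([*(c+a*x+25*y),168]) for a in (-10,10)])
E
python3 - <<'E'
import cv2
im=cv2.imread('pics/s7.png')[430:640,310:440]
im=cv2.convertScaleAbs(im,alpha=1.6); cv2.imwrite('pics/s7b.png',cv2.resize(im,None,fx=3.5,fy=2.8))
E
```

```text
[470.50358    184.3250998  288.03947529]
275 [array([309., 361.]), array([486., 351.])]
285 [array([311., 345.]), array([489., 335.])]
295 [array([312., 329.]), array([491., 319.])]
300 [array([313., 322.]), array([492., 311.])]
190 [array([414., 487.]), array([353., 491.]), array([404., 453.]), array([343., 456.])]
143 [array([406., 552.]), array([346., 555.]), array([396., 517.]), array([337., 521.])]
[array([416., 488.]), array([423., 511.])]
```

View pics/s7b.png

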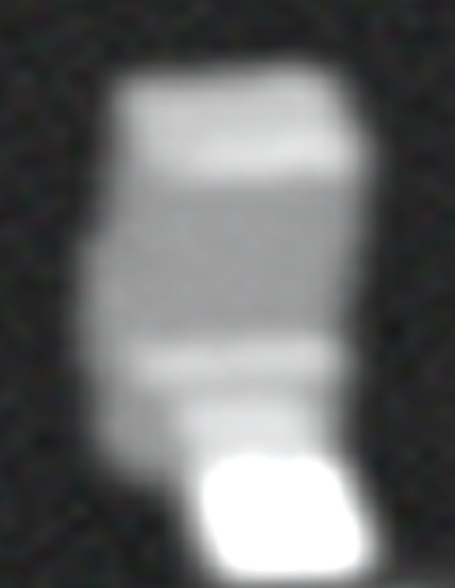

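The grip's top corners at (352,490) and (413,488) match a column axis at (470,183), and the fingers straddle it. I'll descend open in two steps.

Emit:
{"method": "jog_arm", "body": {"deltas": "0 0 40 0 94; 0 0 80 0 94; 0 0 110 0 94; 0 0 125 0 94; 0 0 135 0 94; 0 0 138 0 94; 0 0 138 0 94; 0 0 138 0 80; 0 0 138 0 70; 0 0 138 0 70"}}

```text
clock: 14.35
eef_pos: [470.5, 184.4, 150.0]
eef_rot: [-3.141, -0.0, -0.237]
wrist_force: [-0.2, 0.2, -0.3]
finger_gap: 70.9
```

```bash
python3 - <<'E'
from h import *
s=manip.read_state(); print(s["clock"],s["eef_pos"],s["eef_rot"],s["wrist_force"],s["finger_gap"])
im,d=optics.camera("scene"); crop(im,330,160,90,90,7,"pics/s8.png")
def pc(X): return np.round((proj("scene",X)-[330,160]+.5)*7-.5)
x=np.array([.972,-.235]); y=np.array([.235,.972])
e=s["eef_pos"][:2]; g=s["finger_gap"]/2
for z in (146,152,158,164,170): print(z,[pc([*(e+8*x+k*g*y),z]) for k in (-1,1)])
E
```

```text
14.35 [470.52953122 184.42396374 149.99430005] [-3.14144327e+00 -1.85350541e-04 -2.37126847e-01] [-0.19235005  0.169118   -0.27832617] 70.89824552885821
146 [array([231., 414.]), array([405., 403.])]
152 [array([232., 402.]), array([407., 391.])]
158 [array([233., 391.]), array([408., 380.])]
164 [array([234., 380.]), array([410., 369.])]
170 [array([235., 368.]), array([411., 357.])]
```

View pics/s8.png

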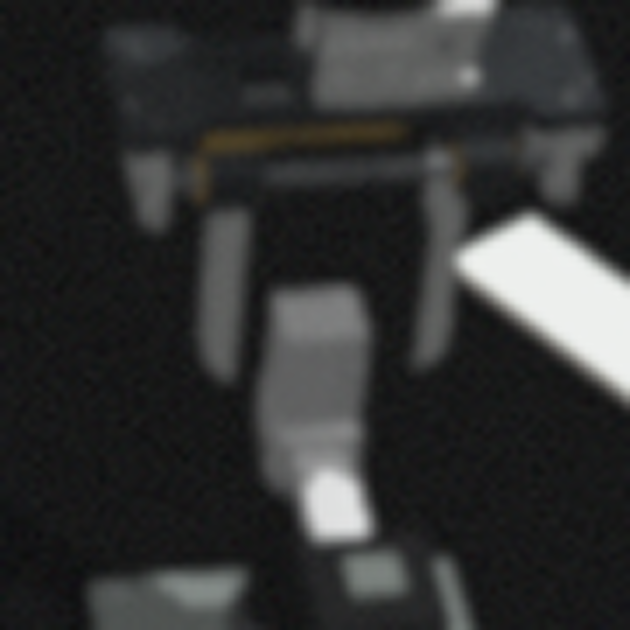

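The tips are at z≈163, inside the grip's height range, with free room on both sides. I'll go 12 mm lower and close gently.

Emit:
{"method": "jog_arm", "body": {"deltas": "0 1 6 0 70; 0 1 12 0 70; 0 1 12 0 60; 0 1 12 0 50; 0 1 12 0 35; 0 1 12 0 28; 0 1 12 0 28; 0 1 12 0 28; 0 1 12 0 28; 0 1 12 0 28", "squeeze": 15}}

```text
clock: 15.65
eef_pos: [470.6, 184.1, 138.2]
eef_rot: [-3.14, -0.001, -0.237]
wrist_force: [0.8, 5.2, -0.1]
finger_gap: 35.1
```

```bash
python3 - <<'E'
from h import *
s=manip.read_state(); print(s["clock"],s["eef_pos"],s["eef_rot"],s["wrist_force"],s["moment"],s["finger_gap"])
im,d=optics.camera("scene"); crop(im,330,160,90,90,7,"pics/s9.png")
E
```

```text
15.65 [470.56424227 184.13416945 138.20465839] [-3.13985637e+00 -7.34458466e-04 -2.37092796e-01] [ 0.84741555  5.16536934 -0.09872463] [ 1.31103406 -0.14431134 -0.00651468] 35.12847859325962
```

View pics/s9.png

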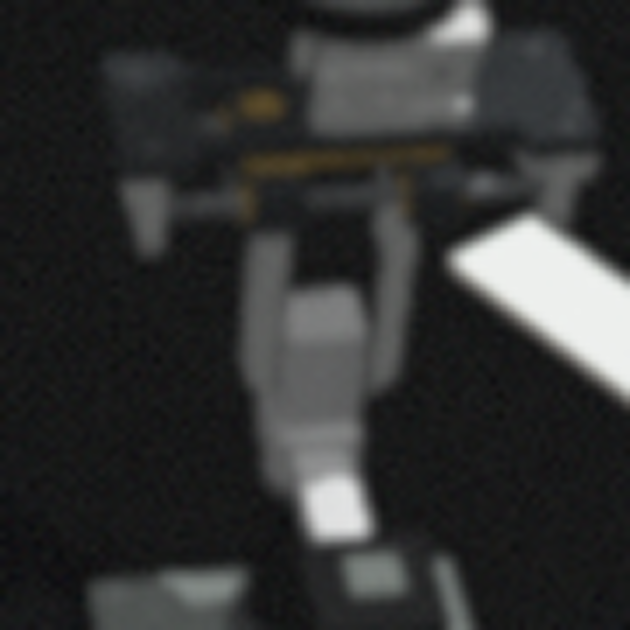

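The gap of 35 mm means the button is fully in, and the column is still down. I'll firm the squeeze, trim the side load and begin pulling up.

Emit:
{"method": "jog_arm", "body": {"deltas": "0 -0.6 0 0 25; 0 -0.6 0 0 25; 0 -0.6 0 0 25; 0 -0.6 -4 0 25; 0 -0.6 -10 0 25; 0 -0.6 -18 0 25; 0 -0.6 -26 0 25; 0 -0.6 -34 0 25; 0 -0.6 -40 0 25; 0 -0.6 -40 0 25", "squeeze": 35}}

```text
clock: 16.95
eef_pos: [470.5, 184.0, 178.3]
eef_rot: [-3.141, -0.0, -0.237]
wrist_force: [2.6, 2.6, -4.1]
finger_gap: 34.4
```

```bash
python3 - <<'E'
from h import *
s=manip.read_state(); print(s["clock"],s["eef_pos"],s["eef_rot"],s["wrist_force"],s["moment"],s["finger_gap"])
im,d=optics.camera("scene"); crop(im,330,140,90,110,6,"pics/s10.png")
E
```

```text
16.95 [470.45042792 184.03572048 178.3088588 ] [-3.14129972e+00 -3.73320638e-04 -2.37202498e-01] [ 2.63191175  2.64768939 -4.12621719] [ 1.30318787 -0.58502078  0.02876872] 34.357659461421854
```

View pics/s10.png

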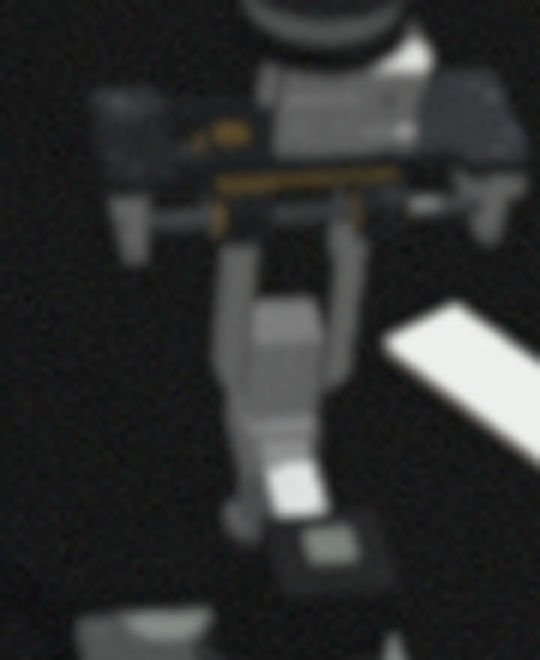

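The head rises with the gripper, its grip still between the fingers and the metal stage now visible at about (240,520). I'll carry on up.

Emit:
{"method": "jog_arm", "body": {"deltas": "0 0 -4 0 25; 0 0 -12 0 25; 0 0 -20 0 25; 0 0 -28 0 25; 0 0 -36 0 25; 0 0 -44 0 25; 0 0 -52 0 25; 0 0 -60 0 25; 0 0 -64 0 25; 0 0 -64 0 25"}}

```text
clock: 18.25
eef_pos: [470.4, 184.0, 242.1]
eef_rot: [-3.141, -0.0, -0.237]
wrist_force: [3.3, 2.8, -5.2]
finger_gap: 34.0
```

```bash
python3 - <<'E'
from h import *
s=manip.read_state(); print(s["clock"],s["eef_pos"],s["eef_rot"],s["wrist_force"],s["moment"],s["finger_gap"])
im,d=optics.camera("scene"); crop(im,330,110,90,140,5,"pics/s11.png")
E
```

```text
18.25 [470.38858362 184.00414034 242.07358571] [-3.14146989e+00 -1.26932869e-04 -2.37194907e-01] [ 3.25641139  2.7785988  -5.1636551 ] [ 1.49059351e+00 -5.75539613e-01  1.23602384e-03] 33.964180647085456
```

View pics/s11.png

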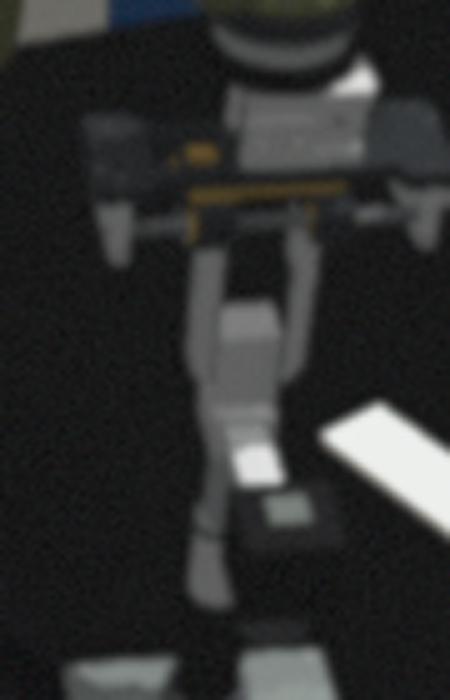

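Both stages are out, and the lift so far is 104 mm. I'll take the last few millimetres slowly, watching for the hard stop.

Emit:
{"method": "jog_arm", "body": {"deltas": "0 0 -1 0 25; 0 0 -2 0 25; 0 0 -3 0 25; 0 0 -4 0 25; 0 0 -5 0 25; 0 0 -6 0 25; 0 0 -6.5 0 25; 0 0 -7 0 25; 0 0 -7 0 25; 0 0 -7 0 25"}}

```text
clock: 19.55
eef_pos: [470.3, 184.0, 248.5]
eef_rot: [3.141, 0.0, -0.237]
wrist_force: [4.1, 3.1, -9.9]
finger_gap: 34.1
```

```bash
python3 - <<'E'
from h import *
s=manip.read_state(); print(s["clock"],s["eef_pos"],s["eef_rot"],s["wrist_force"],s["finger_gap"])
E
```

```text
19.55 [470.33734666 183.96000692 248.46250706] [ 3.14133688e+00  4.90221994e-04 -2.37188804e-01] [ 4.08735873  3.1434076  -9.87593675] 34.14936796251885
```

Emit:
{"method": "jog_arm", "body": {"deltas": "0 0 -0.5 0 25; 0 0 -1 0 25; 0 0 -1 0 25; 0 0 -1 0 25; 0 0 -1 0 25; 0 0 -1 0 25; 0 0 -1 0 25; 0 0 -1 0 25; 0 0 -1 0 25; 0 0 -1 0 25"}}

```text
clock: 20.8
eef_pos: [470.1, 183.9, 248.6]
eef_rot: [3.141, 0.002, -0.237]
wrist_force: [4.6, 4.2, -15.2]
finger_gap: 33.9
```

```bash
python3 - <<'E'
from h import *
s=manip.read_state(); print(s["clock"],s["eef_pos"],s["wrist_force"],s["finger_gap"])
im,d=optics.camera("scene"); crop(im,330,105,90,140,5,"pics/s12.png"); crop(im,220,250,200,100,4,"pics/s13.png")
def pc(X): return np.round((proj("scene",X)-[330,105]+.5)*5-.5)
x=np.array([.972,-.235]); y=np.array([.235,.972]); c=np.array([470,183.])
for z in (300,296): print(z,[pc([*(c+a*x+b*y),z]) for a,b in ((15,17),(15,-17),(-15,17),(-15,-17))])
W=cloud("scene",d); print("camera top z", [W[v,u].round(1) for u,v in ((387,206),(388,205),(386,204))])
W0=cloud("scene",np.load("scene0.npz")["d"]); print([W0[v,u].round(1) for u,v in ((383,241),(384,242))])
E
```

```text
20.8 [470.13183966 183.8935506  248.6358391 ] [  4.56027142   4.18660368 -15.24029761] 33.911169248214996
300 [array([285., 348.]), array([220., 351.]), array([274., 314.]), array([209., 317.])]
296 [array([284., 354.]), array([219., 358.]), array([273., 320.]), array([209., 324.])]
camera top z [array([575.3, 159.6, 271.5]), array([569.9, 165.2, 269. ]), array([566.2, 161.3, 270.4])]
[array([585.9, 155.6, 162.3]), array([590.6, 156.3, 162.7])]
```

View pics/s12.png

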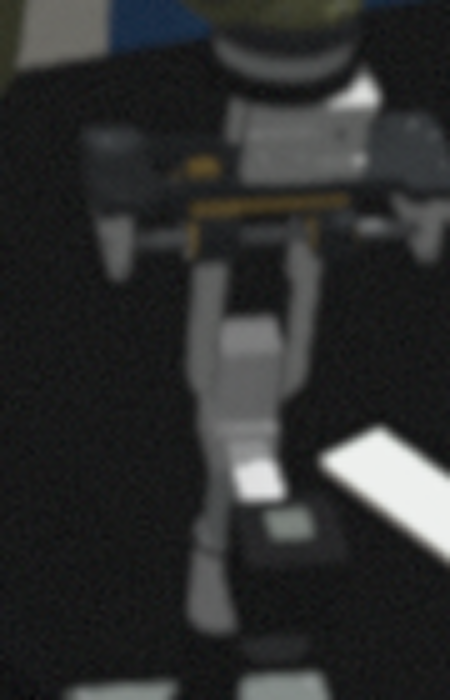

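View pics/s13.png

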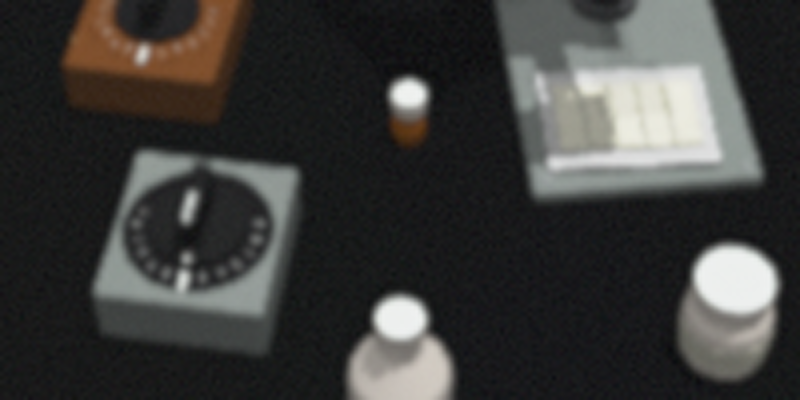

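The hard stop is reached. One more commanded millimetre moved the tool only 0.2 mm and raised the pull to 15 N. The camera top has risen from z≈162 to z≈270, the pointer is still at the index (185,258)→(183,280), and the carrier is in place. I'm handing in.

```bash
python3 - <<'E'
from cell import workorder, manip
print(workorder.sign_off()); s=manip.read_state(); print(s["clock"],s["eef_pos"],s["wrist_force"],s["finger_gap"])
E
```

```text
the job is handed in; nothing more can be done
None
the job is handed in; nothing more can be done
```

I turned the knob on the grey box clockwise to the index mark and let go. I then squeezed the release with the column still down, pulled it past the first stop to the second, and handed in at about 21 s, still holding it squeezed. The sign-off reports no verdict, so what follows rests on my own readings.

**Last checks:**
- **Column:** the arm had risen 110.4 mm. The last commanded millimetre moved it only 0.2 mm and raised the pull from 10 to 15 N, so it is on the hard stop. Camera depth showed about 108 mm of rise, rougher but in agreement.
- **Release:** the finger opening is 33.9 mm with a 35 N squeeze set. That is slightly under the nominal 36 mm, so I take the button to be fully in, though I had no direct reading of it.
- **Knob:** the pointer lined up with the index to within 1–2° by the skirt dot after release, and still looked aligned in the last picture. The line on the bar read about 4–5° off in the same picture, still inside the 7° limit. The tool's final yaw matched the box to within about 0.1°.
- **Bystanders:** the carrier, vial, bottle and jar stood in place in the last picture. I saw no contact with anything else, but did not measure it.

**What disagreed:**
- **Fingertip height:** the pictures put the fingertips about 10–15 mm above the reported TCP, where the stated 14 mm would put them below it. Because of this my first grasp at the knob closed harmlessly above the bar. I corrected the height for both grasps from the images.
- **Camera positions:** the two cameras disagreed by 2–4 mm on the positions of the box and stand. I trimmed that out using the wrist force.

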